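# Pull-test a press-fitted tool handle in its ramp cradle

## Task

Push the blue pull-test cradle up the ramp until it rests against the red top stop. Then take hold of the wooden handle seated in its sleeve and tug it along its own axis until the green band shows at the sleeve's mouth, keep it there for about two seconds without ever showing red, and ease it back down into the sleeve rather than letting it snap. Leave the cradle against the stop with the handle fully home, let go, and do not disturb the things lying beside the ramp on its board.

Things in the scene. Friction and masses are not known exactly. Their poses are not given: they have to be found in the camera images.
- ramp: Fixed wooden ramp, 130 mm wide, on a plywood board. Origin: on the deck surface, mid-width, at the inner face of the red top stop (high end, nearest the robot). x runs down the 8 degree slope, away from the robot, y across, z the deck's normal. Deck: x = 0 to 275 mm. The stop is 22 mm thick and 46 mm high above the deck.
- ramp_foot (a point): Middle of the ramp's low end on the deck surface, 275 mm from the stop; axes as the ramp. Along both sides grey guide walls (inner faces at y = +-51.5 mm) carry aluminium lips that overhang inwards to y = +-36.5 mm, tops 21 mm above the deck. The cradle's flange runs under them: the cradle slides but cannot be lifted out.
- cradle_nose (a point): Centre of the cradle's uphill end face, 24 mm above the deck. Axes as the cradle: x downhill, y across, z the deck's normal; its x in the ramp's frame is the gap left to the stop. Cradle: loose, some 0.8 kg with the handle, flange 120 x 100 x 10 mm, on it a blue block 120 x 60 mm reaching 48 mm above the deck. It stays where it is left on the slope.
- cradle_back (a point): Centre of the upper part of the cradle's downhill end face, the place to push: 38 mm above the deck, 10 mm below the blue block's top edge; face 60 mm wide. Axes as the cradle, x points out of the face, downhill. What stands on the cradle leans away from this face.
- sleeve_mouth (a point): On the cradle: centre of the open top of the grey sleeve (48 mm in diameter), which leans uphill, towards the robot, 38 degrees from the deck's normal, so 30 degrees from vertical. Axes as the cradle. With the handle home, its brass ferrule (38 mm in diameter, 14 mm long) begins here.
- handle_grip (a point): Centre of the dark wooden handle's grip, 40 mm along its axis from the sleeve mouth when home; moves with it. z is the handle's axis, out of the sleeve (up and towards the robot, 30 degrees from vertical); y is across the ramp, level. The round grip, 32 mm in diameter, runs from 26 mm below this point to the plain rounded end 26 mm above it.
- handle (a joint): How far the handle is drawn out along its axis, m; 0 home, travel 0.036. A damped spring resists: about 3 N to start, 0.45 N more per mm, 12 N at 20 mm. The drawn part shows white from 0 to 14 mm, green from 14 to 26, red beyond, at the sleeve's mouth. As the tug begins the cradle first rises 2 to 4 mm against the lips. Let go from more than about 8 mm it snaps back.
- spare_handle: Bystander: a spare wooden handle lying on the test board at the ramp's left, 130 mm long, 43 mm thick; origin on its underside.
- glue: Bystander: yellow glue bottle on the board at the ramp's right, 56 mm in diameter, 140 mm tall; origin on its underside.
- sand_block: Bystander: cork sanding block on the board at the ramp's right, 110 x 65 x 36 mm; origin on its underside.
Not all that is in view belongs to the job. What is shaped like the part that bears cradle_nose but purple is not meant.

How it is judged:
By the outcome, as a careful person would: the job done as asked, in the order asked, and still so for the second after the job is handed in, with the robot touching nothing.
It also fails if it takes over 54 s, if anything falls off the work surface, if the arm or the gripper's body presses on something with over 40 N, if the wrist force passes 120 N, or if a joint passes its speed limit or range.

## Robot

A 6-joint arm with a two-finger parallel gripper is mounted at the origin on the work surface. World frame = base frame: x ahead of the robot, y to its left, z up, the work surface at z = 0. Lengths are in m, angles in rad, forces in N, time in s.
With the tool pointing down it reaches from about 0.275 to 0.825 m from the base axis. Payload 4.9 kg.
Tool frame: the origin (TCP) lies between the finger pads; the fingertips stand 25 mm ahead of it and the grasp point (between the pads) lies 6 mm ahead of it; z points along the fingers, x is the direction in which the jaws open and shut, and the axes are right-handed (so a half turn about z gives the same grasp; the last joint's range is limited). The gripper opens to 85 mm and grips with 20 to 120 N. Pads are 22 mm wide; open, the fingers measure 114 mm over their backs; the gripper's body (76 mm by 85 mm) begins 54 mm behind the grasp point. The pads swing forward as they close: fully open they stand 13 mm farther back than shut.
Start: joints at [-1.31, 0.326, -0.193, 1.052, 0, 1.437], TCP at [0.212, -0.508, 0.256] pointing down, gripper open.
Joint ranges: [-2.65, 2.65], [-0.97, 1.79], [-1.3, 1.35], [-1.93, 2.1], [-1.47, 1.37], [-3.14, 3.14]. Speed limits (rad/s): [2.57, 2.57, 3.14, 3.14, 3.14, 3.14].

## Interface

Orientations are given as a unit quaternion [w, x, y, z].
In Python, from cell import readout, viewer, ctrl, models gives the robot as it stands.
- The arm moves only by the tool apply_moves, never from a script. Its argument "increments" is a list that holds one entry, the list of rows, each a list of 7 numbers: the turn, a rotation vector about the tool's x, y, z in degrees, then the shift along the tool's x, y, z in cm, then the gripper command: -1 is shut, 1 is fully open, values between are in proportion. In form: [[[ax, ay, az, tx, ty, tz, claw], ...]]. A call has 1 to 12 rows; each row is the pose to reach, as a shift and turn from the pose commanded when the call began, along the tool's axes at that moment; what a row does not reach only later rows make up. A row lasts 1/12 s, in which the tool goes at most 41.7 mm and 7.16 degrees, less where a joint would pass 70% of its speed; a pose out of reach is approached as far as the arm can. A call with a gripper value outside its range is refused whole. The fingers move at their own pace and stop on an object; "grip_force" is the grip in N (left out, the last holds). Time passes only in rows, so rows that repeat a pose let the fingers close. It gives the time, the measured TCP pose, the force and the opening at its end, in the units of the state.
- readout.sense(): the state, without advancing time (a new reading comes with each control period).
- viewer.snapshot(name): name is "scene" or "side" or "wrist"; returns a dict with "color" (420x560x3 uint8, red, green, blue), "camera_matrix" (3x3 intrinsics, pixels), "k1" (the pictures are not rectified: a ray, as slopes to the right and down, at radius r is drawn at 1 + k1 r^2 times it, then the intrinsics apply), "rvec" (rotation vector, rad) and "tvec" (3), from world to camera coordinates, as OpenCV has them. Camera axes: x right, y down, z forward; pixel columns grow to the right and rows downward; lengths in m; the calibration is good to about 2 mm. A picture is of the moment at which its call begins. There is no depth.
- ctrl.sign_off(): hands the job in, once; it reports no verdict.
Trained networks look in the newest picture that a camera, given by its name, has taken for a name from the list of things; names that differ only in an ending like _2 or _b are one class to them, and where a whole thing is asked for, a point or a joint stands for the part that bears it (a point fixed in the world has none). Each returns a list of dicts, best first, with "conf" (0 to 1); they miss things now and then, are a little off and sometimes report something else, mostly with a low value. They report only what shows in the picture. A call takes as long as a camera call. They do not tell look-alikes from the thing itself.
- models.boxes_of(query, camera): "bbox" ([centre column, centre row, width, height] in pixels, round what is visible of it).
- models.silhouettes(query, camera): "mask" (420x560 bool, what is visible of it) and "bbox" ([centre column, centre row, width, height] in pixels, round what is visible of it).
- models.place_of(query, camera): "at" ([column, row] in pixels: a listed point, or the origin of a listed thing).
The state is a dict: "t": time; "q": joint angles; "dq": joint speeds; "joint_torque": joint torques, N m; "position": TCP position; "tool_rot": TCP orientation; "force": force on the tool from outside, world axes, zero at the start; "ft_torque": the same for the moment, N m; "grip_width": finger opening in m.
Only numpy, scipy, OpenCV 4.12 (cv2) and the standard library are available. Lean on these libraries where they do the work, as an engineer would, in place of code of your own. Each camera call takes 0.05 s, during which the arm holds its last target. There are 200 camera calls.

## Working session

There is one attempt and no reset: what is moved stays moved. The work goes in short steps, Python scripts to look and compute and a tool call to move; the robot and the scene stay as the last step left them, time stands still between calls to the robot, and variables do not carry over. Pictures are saved under pics/ and viewed, about 8 in all and at most 12, crops included, and the job is handed in when it is done.

Besides the shell and the picture viewer there is one more tool, called after ">>>" as name(argument=value, ...), one argument or row to a line, values as JSON. apply_moves: Moves the arm, as the interface text tells. Its arguments: {"type":"object","properties":{"increments":{"type":"array","items":{"type":"array","items":{"type":"array","items":{"type":"number"}}}},"grip_force":{"type":"number"}},"required":["increments"]}

```bash
mkdir -p pics; cat > h.py <<'E'
import numpy as np,cv2,json
from cell import readout,viewer,ctrl,models
from scipy.spatial.transform import Rotation as R
def snap(n,save=None):
    s=viewer.snapshot(n)
    if save: cv2.imwrite('pics/'+save+'.png',s['color'][:,:,::-1])
    return s
def ray(s,px):
    K=np.array(s['camera_matrix']);d=np.array([s['k1'],0,0,0,0],float)
    u=cv2.undistortPoints(np.array([[px]],float),K,d)[0,0]
    Rm=cv2.Rodrigues(np.array(s['rvec'],float))[0];t=np.array(s['tvec'],float).ravel()
    return -Rm.T@t,Rm.T@np.array([u[0],u[1],1.])
def proj(s,P):
    return cv2.projectPoints(np.array(P,float).reshape(-1,3),np.array(s['rvec'],float),np.array(s['tvec'],float),np.array(s['camera_matrix'],float),np.array([s['k1'],0,0,0,0],float))[0][:,0]
def tri(rs):
    A=np.zeros((3,3));b=np.zeros(3)
    for c,d in rs:
        d=d/np.linalg.norm(d);M=np.eye(3)-np.outer(d,d);A+=M;b+=M@c
    return np.linalg.solve(A,b)
E
python3 - <<'E'
from h import *
ss={n:snap(n,n+'0') for n in('scene','side')}
print(readout.sense())
im=np.hstack([cv2.imread('pics/scene0.png'),cv2.imread('pics/side0.png')])
for n in ss:
  print(n,[a.round(3) for a in ray(ss[n],[280,210])])
for q in ['ramp','ramp_foot','cradle_nose','cradle_back','sleeve_mouth','handle_grip','spare_handle','glue','sand_block']:
  for n in ss:
    print(q,n,[(round(d['conf'],2),np.round(d['at'],1).tolist()) for d in models.place_of(q,n)][:3])
E
```

```text
{'t': 0.1, 'q': array([-1.31017980e+00,  3.26880152e-01, -1.93435692e-01,  1.05201409e+00,
       -1.35823252e-06,  1.43657415e+00]), 'dq': array([ 6.71936567e-04, -5.46603961e-04,  2.76854549e-03, -8.60181198e-05,
       -1.95599137e-03,  1.70704515e-03]), 'joint_torque': array([ 4.11646124e-04, -4.44238973e+01,  2.63038570e+01,  7.87205121e-03,
       -1.69463337e-04,  9.63647210e-06]), 'position': array([ 0.21144124, -0.50723143,  0.25559275]), 'tool_rot': array([-5.06375418e-04,  8.32063248e-01, -5.54680235e-01, -5.75820689e-04]), 'force': array([ 0.31930139, -0.0882535 ,  0.21245612]), 'ft_torque': array([-0.02583015, -0.0284642 , -0.03045217]), 'grip_width': 0.08559684557778006}
scene [array([ 1.366, -0.435,  1.061]), array([-0.648,  0.283, -0.707])]
side [array([-0.064,  0.618,  1.176]), array([ 0.417, -0.502, -0.758])]
ramp scene [(0.86, [271.9, 213.0])]
ramp side [(0.87, [288.6, 229.6])]
ramp_foot scene [(0.91, [330.2, 280.1])]
ramp_foot side [(0.68, [203.2, 203.4]), (0.29, [222.9, 203.0])]
cradle_nose scene [(0.95, [187.0, 334.9]), (0.85, [366.7, 188.8]), (0.78, [219.6, 191
[... 176 characters left out ...]
, 202.2])]
cradle_back side [(0.9, [140.4, 341.3]), (0.89, [331.0, 255.6]), (0.83, [222.2, 201.1])]
sleeve_mouth scene [(0.86, [299.4, 225.6]), (0.78, [225.7, 211.2]), (0.63, [198.0, 309.9])]
sleeve_mouth side [(0.94, [241.2, 195.8]), (0.78, [172.7, 326.5]), (0.77, [357.3, 242.7])]
handle_grip scene [(0.81, [299.4, 211.1]), (0.7, [207.5, 313.8]), (0.6, [217.7, 209.4])]
handle_grip side [(0.67, [250.9, 194.8]), (0.67, [287.0, 150.1]), (0.66, [183.0, 313.2])]
spare_handle scene [(0.77, [334.0, 230.7])]
spare_handle side [(0.6, [219.9, 274.8])]
glue scene [(0.56, [253.7, 266.2])]
glue side [(0.92, [283.8, 199.6])]
sand_block scene [(0.7, [268.6, 297.8])]
sand_block side [(0.64, [253.9, 184.0])]
```

View pics/scene0.png

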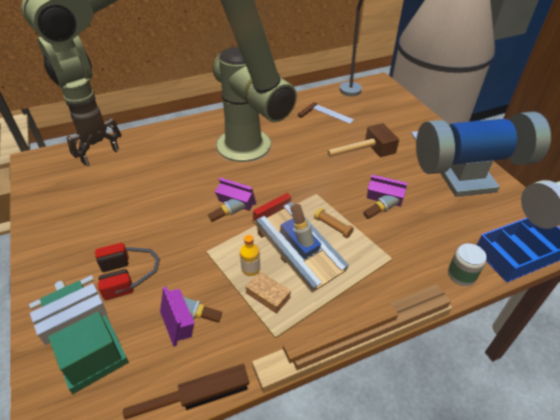

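View pics/side0.png

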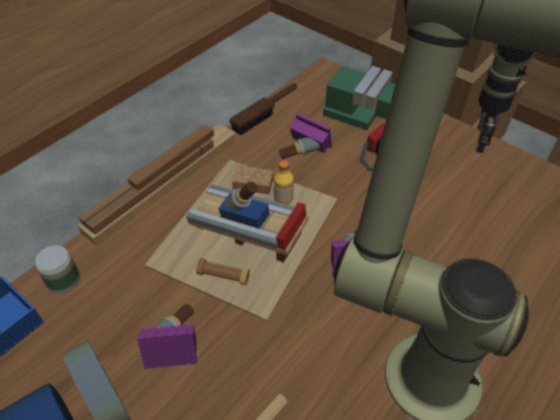

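The blue cradle is at scene (300,238) and side (245,208). It sits on the ramp between the grey rails, below the red stop. The look-alikes are purple and stand off the ramp, at scene (235,195), (387,190) and (180,315), so they are out. Next I triangulate and confirm in a crop.

```bash
python3 - <<'E'
from h import *
S=snap('scene');D=snap('side')
pts={'ramp':([271.9,213],[288.6,229.6]),'foot':([330.2,280.1],[203.2,203.4]),'back':([314.8,249.6],[222.2,201.1]),'mouth':([299.4,225.6],[241.2,195.8]),'grip':([299.4,211.1],[250.9,194.8]),'spare':([334,230.7],[219.9,274.8]),'glue':([253.7,266.2],[283.8,199.6]),'sand':([268.6,297.8],[253.9,184])}
P={}
for k,(a,b) in pts.items():
  p=tri([ray(S,a),ray(D,b)]);P[k]=p
  print(k,p.round(4),'reproj',(proj(S,p)[0]-a).round(1),(proj(D,p)[0]-b).round(1))
print('len',np.linalg.norm(P['foot']-P['ramp']))
v=P['foot']-P['ramp'];print('yaw',np.degrees(np.arctan2(v[1],v[0])),'slope',np.degrees(np.arcsin(-v[2]/np.linalg.norm(v))))
def crop(s,x0,y0,x1,y1):
  return cv2.resize(s['color'][y0:y1,x0:x1,::-1],(400,400),interpolation=cv2.INTER_CUBIC)
cv2.imwrite('pics/crop1.png',np.hstack([crop(S,240,175,400,335),crop(D,170,140,330,300)]))
E
```

```text
ramp [ 0.4755 -0.071   0.0846] reproj [0.9 0.3] [ 1.1 -0.4]
foot [ 0.7415 -0.0112  0.0416] reproj [-1.4 -0.3] [-1.5  0.3]
back [ 0.6671 -0.0218  0.0971] reproj [0. 0.] [ 0. -0.]
mouth [ 0.6081 -0.0406  0.1454] reproj [1.2 0.3] [ 1.3 -0.4]
grip [ 0.5763 -0.0342  0.1742] reproj [-1.1 -0.3] [-1.3  0.4]
spare [0.5557 0.1107 0.0067] reproj [0.5 0.1] [ 0.6 -0.1]
glue [ 0.5923 -0.1847  0.0162] reproj [-0.9 -0.3] [-0.9  0.3]
sand [ 0.7057 -0.1833  0.0054] reproj [-0.9 -0.3] [-0.8  0.3]
len 0.2759999286907097
yaw 12.662981411138952 slope 8.965170957954305
```

View pics/crop1.png

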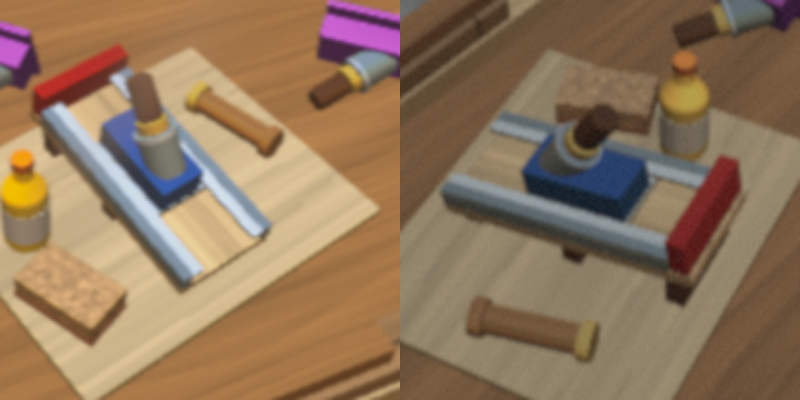

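Crop (scene and side halves) confirms it: the blue cradle is mid-ramp, its dark handle leans towards the red stop, and the purple parts lie off the ramp. Next, a joint fit.

```bash
cat >> h.py <<'E'
def Rr(yaw):
    return R.from_euler('z',yaw)*R.from_euler('y',np.radians(8))
E
python3 - <<'E'
from h import *
from scipy.optimize import least_squares
S=snap('scene');D=snap('side');ss={'scene':S,'side':D}
obs=[('ramp','scene',[271.9,213]),('ramp','side',[288.6,229.6]),('foot','scene',[330.2,280.1]),('foot','side',[203.2,203.4]),('back','scene',[314.8,249.6]),('back','side',[222.2,201.1]),('mouth','scene',[299.4,225.6]),('mouth','side',[241.2,195.8]),('grip','scene',[299.4,211.1]),('grip','side',[250.9,194.8]),('nose','side',[264.5,219.4])]
a=np.array([-np.sin(np.radians(38)),0,np.cos(np.radians(38))])
def loc(v):
  g,mx,mz=v[4:]
  m=np.array([g+mx,0,mz])
  return dict(ramp=[0,0,0],foot=[.275,0,0],back=[g+.12,0,.038],nose=[g,0,.024],mouth=m,grip=m+.04*a)
def f(v):
  l=loc(v);r=[]
  for k,c,px in obs:
    P=Rr(v[3]).apply(l[k])+v[:3]; r+=list(proj(ss[c],P)[0]-px)
  return r
o=least_squares(f,[.475,-.07,.08,.22,.075,.06,.1],loss='soft_l1')
v=o.x;print(v.round(4),'yaw',np.degrees(v[3]));print(np.round(f(v),1))
for k,p in loc(v).items():print(k,(Rr(v[3]).apply(p)+v[:3]).round(4))
W=snap('wrist');C=[x.round(3) for x in ray(W,[280,210])];print('wristcam',C)
s=readout.sense();q=s['tool_rot'];T=R.from_quat(q[[1,2,3,0]]);print('in tool',T.inv().apply(C[0]-s['position']).round(4),T.inv().apply(C[1]).round(3))
print(T.as_matrix().round(3))
# target push orientation: tool x along ramp +y or -y, z=-normal
for sg in(1,-1):
  Rm=Rr(v[3]).as_matrix();X=sg*Rm[:,1];Z=-Rm[:,2];M=np.c_[X,np.cross(Z,X),Z]
  print(sg,np.degrees((T.inv()*R.from_matrix(M)).as_rotvec()).round(2))
E
```

```text
[ 0.4753 -0.0676  0.0836  0.2227  0.0715  0.0503  0.0783] yaw 12.758635174319467
[ 1.9  0.2  0.4  0.7 -0.3 -1.7 -2.4  0.3 -1.2  0.5  1.2  0.3  1.1 -0.7
  2.1  1.2 -2.8  1.2 -1.3 -4.4 -1.1 -2.7]
ramp [ 0.4753 -0.0676  0.0836]
foot [ 0.7409 -0.0075  0.0454]
back [ 0.6654 -0.0246  0.0946]
nose [ 0.5476 -0.0513  0.0974]
mouth [ 0.6036 -0.0386  0.1442]
grip [ 0.5841 -0.043   0.1789]
wristcam [array([ 0.286, -0.475,  0.373]), array([-0.288, -0.142, -0.947])]
in tool [-0.0016 -0.0813 -0.1167] [0.02  0.32  0.947]
[[ 0.385 -0.923 -0.   ]
 [-0.923 -0.385 -0.   ]
 [-0.     0.    -1.   ]]
1 [   1.02  -11.87 -169.75]
-1 [-7.98 -0.69  9.85]
```

>>> apply_moves(
  increments=[
    [[0, 0, 0, -0.8, -2.0, -0.5, -1], [0, 0, 0, -2.2, -5.2, -1, -1], [0, 0, 0, -3.6, -8.8, -1.5, -1], [0, 0, 0, -5.2, -12.6, -2, -1], [0, 0, 0, -6.8, -16.5, -2.5, -1], [0, 0, 0, -8.4, -20.4, -3, -1], [0, 0, 0, -10, -24.3, -3.5, -1], [0, 0, 0, -11.6, -28.2, -4, -1], [0, 0, 0, -13.2, -32.1, -4.5, -1], [0, 0, 0, -14.6, -35.5, -5, -1], [0, 0, 0, -15.6, -38, -5, -1], [0, 0, 0, -16.1, -39.2, -5, -1]],
  ],
)

```text
t: 2.25
position: [0.5138, -0.2057, 0.3066]
tool_rot: [-0.0, 0.833, -0.553, 0.001]
force: [-0.3, -0.8, 0.1]
grip_width: -0.0
```

```bash
python3 - <<'E'
from h import *
s=readout.sense();print(s['t'],s['q'].round(3),s['position'].round(4),s['tool_rot'].round(4),s['force'].round(2))
E
```

```text
2.25 [-5.150e-01  3.040e-01 -9.400e-02  1.172e+00  1.000e-03  2.228e+00] [ 0.5138 -0.2057  0.3066] [-5.000e-04  8.332e-01 -5.530e-01  6.000e-04] [-0.25 -0.81  0.13]
```

```bash
cat >> h.py <<'E'
V=np.array([0.4753,-0.0676,0.0836,0.2227])
def w(p): return Rr(V[3]).apply(p)+V[:3]
def tgt(p,tilt=0):
    """tool pose: position p in ramp frame, tool z = -normal tilted about ramp y by tilt deg; returns rotvec deg, shift cm"""
    Rm=(Rr(V[3])*R.from_euler('y',tilt,degrees=True)).as_matrix()
    M=np.c_[-Rm[:,1],-Rm[:,0],-Rm[:,2]]
    s=readout.sense();T=R.from_quat(s['tool_rot'][[1,2,3,0]])
    print('t',s['t'],'pos',s['position'].round(4),'inramp',((Rr(V[3]).inv()).apply(s['position']-V[:3])*1000).round(1),'q',s['q'].round(2),'F',s['force'].round(1))
    print('turn',np.degrees((T.inv()*R.from_matrix(M)).as_rotvec()).round(2),'shift cm',(T.inv().apply(w(p)-s['position'])*100).round(2))
E
python3 -c "
from h import *
tgt([.245,0,.14])"
```

```text
t 2.25 pos [ 0.5138 -0.2057  0.3066] inramp [ -24.1 -143.1  221.9] q [-0.51  0.3  -0.09  1.17  0.    2.23] F [-0.3 -0.8  0.1]
turn [-8.06 -0.72 10.07] shift cm [ -9.63 -27.6   11.89]
```

>>> apply_moves(
  increments=[
    [[-0.8, 0, 1, -0.8, -2.3, 0, -1], [-1.6, 0, 2, -1.8, -5.2, 0, -1], [-2.4, -0.2, 3, -2.9, -8.3, 0, -1], [-3.2, -0.3, 4, -4, -11.5, 0, -1], [-4, -0.4, 5, -5.1, -14.7, 1, -1], [-4.8, -0.4, 6, -6.2, -17.9, 2, -1], [-5.6, -0.5, 7, -7.3, -21, 4, -1], [-6.4, -0.6, 8, -8.2, -23.5, 6, -1], [-7.2, -0.7, 9, -8.9, -25.5, 8, -1], [-8, -0.7, 10, -9.4, -26.9, 10, -1], [-8.06, -0.72, 10.07, -9.63, -27.6, 11.5, -1], [-8.06, -0.72, 10.07, -9.63, -27.6, 11.89, -1]],
  ],
)

```text
t: 3.25
position: [0.7283, -0.0126, 0.1827]
tool_rot: [0.056, 0.778, -0.623, -0.046]
force: [-0.7, -0.3, -1.4]
grip_width: -0.0001
```

```bash
python3 - <<'E'
from h import *
tgt([.245,0,.049])
W=snap('wrist','w1')
for q in ['ramp','ramp_foot','cradle_back','sleeve_mouth','handle_grip']:
  print(q,[(round(d['conf'],2),np.round(d['at'],1).tolist()) for d in models.place_of(q,'wrist')][:2])
L={'foot':[.275,0,0],'back':[.1915,0,.038],'mouth':[.1218,0,.0783],'grip':[.0972,0,.1098],'ramp':[0,0,0],'tip':None}
for k,p in L.items():
  if p: print(k,proj(W,w(p))[0].round(1))
E
```

```text
t 3.25 pos [ 0.7283 -0.0126  0.1827] inramp [242.6  -2.2 134.2] q [-0.1   0.84  0.49  1.36 -0.04  2.82] F [-0.7 -0.3 -1.4]
turn [ 0.38  0.14 -0.13] shift cm [-0.2  -0.29  8.52]
ramp []
ramp_foot [(0.7, [269.7, 154.4])]
cradle_back []
sleeve_mouth [(0.68, [269.7, 417.5])]
handle_grip []
foot [271.2 159.4]
back [271.4 296.2]
mouth [271.5 428.6]
grip [271.5 509.4]
ramp [272.4 451.7]
```

View pics/w1.png

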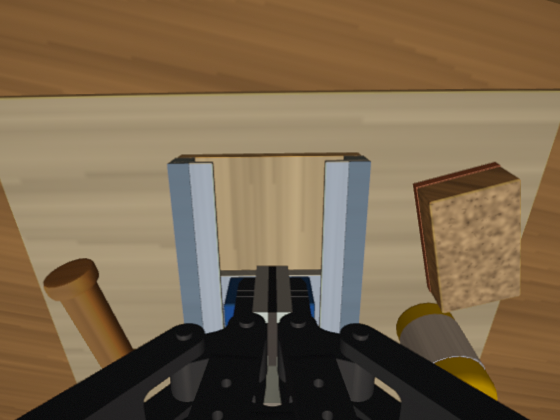

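The wrist view shows the ramp centred. The ramp end is at row 155, columns 215–325, and the cradle's back is at row 275. The closed fingers stand behind the cradle and clear of everything. Lowering and approaching.

>>> apply_moves(
  increments=[
    [[0, 0, 0, 0, 0, 1, -1], [0, 0, 0, 0, 0, 3, -1], [0, 0, 0, 0, 0, 5.2, -1], [0, 0, 0, 0, 0, 7.4, -1], [0, 0, 0, 0, 0, 8.7, -1], [0, 0, 0, 0, 0, 9.1, -1], [0, 0, 0, 0, 0.5, 9.1, -1], [0, 0, 0, 0, 1.2, 9.1, -1], [0, 0, 0, 0, 2, 9.1, -1], [0, 0, 0, 0, 2.8, 9.1, -1], [0, 0, 0, 0, 3.3, 9.1, -1], [0, 0, 0, 0, 3.6, 9.1, -1]],
  ],
)

```text
t: 4.55
position: [0.6821, -0.0241, 0.1041]
tool_rot: [0.054, 0.778, -0.624, -0.043]
force: [-0.1, -0.2, 0.3]
grip_width: -0.0004
```

```bash
python3 -c "
from h import *
tgt([.145,0,.049])"
```

```text
t 4.55 pos [ 0.6821 -0.0241  0.1041] inramp [206.4  -3.3  49.7] q [-0.12  0.79  0.18  1.1  -0.05  2.8 ] F [-0.1 -0.2  0.3]
turn [-0.04 -0.   -0.25] shift cm [-0.3   6.14  0.07]
```

>>> apply_moves(
  increments=[
    [[0, 0, 0, 0, 0.5, 0, -1], [0, 0, 0, 0, 1, 0, -1], [0, 0, 0, 0, 1.5, 0, -1], [0, 0, 0, 0, 2, 0, -1], [0, 0, 0, 0, 2.5, 0, -1], [0, 0, 0, 0, 3, 0, -1], [0, 0, 0, 0, 3.5, 0, -1], [0, 0, 0, 0, 4, 0, -1], [0, 0, 0, 0, 4.5, 0, -1], [0, 0, 0, 0, 5, 0, -1], [0, 0, 0, 0, 5.5, 0, -1], [0, 0, 0, 0, 6, 0, -1]],
  ],
)

```text
t: 5.55
position: [0.6259, -0.0366, 0.1116]
tool_rot: [0.053, 0.778, -0.624, -0.042]
force: [4.3, 0.7, -0.7]
grip_width: 0.0
```

```bash
python3 -c "
from h import *
tgt([.131,0,.049])"
```

```text
t 5.55 pos [ 0.6259 -0.0366  0.1116] inramp [148.3  -3.1  49.1] q [-0.15  0.68 -0.01  1.01 -0.05  2.77] F [ 4.3  0.7 -0.7]
turn [-0.2  -0.01 -0.22] shift cm [-0.3   1.73  0.01]
```

Contact at about 4 N of sliding friction. I continue slowly until the stop is felt.

>>> apply_moves(
  increments=[
    [[0, 0, 0, 0, 0.25, 0, -1], [0, 0, 0, 0, 0.5, 0, -1], [0, 0, 0, 0, 0.75, 0, -1], [0, 0, 0, 0, 1.0, 0, -1], [0, 0, 0, 0, 1.2, 0, -1], [0, 0, 0, 0, 1.3, 0, -1]],
  ],
)

```text
t: 6.05
position: [0.6132, -0.0395, 0.1134]
tool_rot: [0.054, 0.778, -0.624, -0.042]
force: [5.9, 0.9, -0.3]
grip_width: 0.0004
```

>>> apply_moves(
  increments=[
    [[0, 0, 0, 0, 0.15, 0, -1], [0, 0, 0, 0, 0.3, 0, -1], [0, 0, 0, 0, 0.4, 0, -1]],
  ],
)

```text
t: 6.3
position: [0.6112, -0.04, 0.1138]
tool_rot: [0.052, 0.778, -0.624, -0.041]
force: [12.0, 2.1, -4.5]
grip_width: 0.0002
```

```bash
python3 - <<'E'
from h import *
tgt([.131,0,.049])
S=snap('scene');D=snap('side')
def crop(s,x0,y0,x1,y1):
  return cv2.resize(s['color'][y0:y1,x0:x1,::-1],(400,400),interpolation=cv2.INTER_CUBIC)
cv2.imwrite('pics/c2.png',np.hstack([crop(S,240,175,340,275),crop(D,210,140,310,240)]))
for q in ['cradle_nose','cradle_back','sleeve_mouth','handle_grip']:
  for n in('scene','side'):
    print(q,n,[(round(d['conf'],2),np.round(d['at'],1).tolist()) for d in models.place_of(q,n)][:4])
E
```

```text
t 6.3 pos [ 0.6112 -0.04    0.1138] inramp [133.1  -3.1  49.2] q [-0.16  0.65 -0.06  0.99 -0.05  2.76] F [12.   2.1 -4.5]
turn [-0.39 -0.   -0.22] shift cm [-0.31  0.21  0.02]
cradle_nose scene [(0.92, [369.8, 187.2]), (0.75, [185.1, 333.5]), (0.68, [218.3, 191.7]), (0.56, [273.6, 208.7])]
cradle_nose side [(0.64, [193.0, 339.4])]
cradle_back scene [(0.85, [404.2, 198.9]), (0.79, [175.9, 297.7]), (0.6, [250.6, 201.2]), (0.56, [298.9, 230.0])]
cradle_back side [(0.74, [245.0, 210.3])]
sleeve_mouth scene [(0.95, [287.6, 210.2]), (0.63, [378.3, 201.6]), (0.63, [199.2, 310.2]), (0.6, [225.9, 208.8])]
sleeve_mouth side [(0.95, [169.5, 324.5]), (0.56, [265.1, 202.9])]
handle_grip scene [(0.79, [284.4, 194.6]), (0.7, [372.8, 212.9]), (0.7, [210.7, 314.8]), (0.58, [218.9, 212.1])]
handle_grip side [(0.84, [184.8, 313.6]), (0.82, [271.8, 195.2]), (0.74, [219.4, 274.0]), (0.16, [263.7, 199.5])]
```

View pics/c2.png

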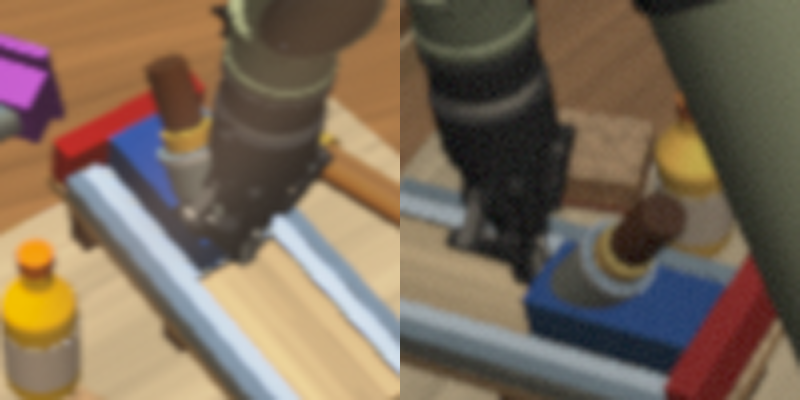

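Crop: blue nose meets the red stop in both views and the force rises. One confirming nudge, then retreat downhill and up.

>>> apply_moves(
  increments=[
    [[0, 0, 0, 0, 0.15, 0, -1], [0, 0, 0, 0, 0.3, 0, -1], [0, 0, 0, 0, 0.3, 0, -1]],
  ],
)

```text
t: 7.05
position: [0.6112, -0.0401, 0.1148]
tool_rot: [0.049, 0.779, -0.624, -0.039]
force: [16.4, 4.4, -6.3]
grip_width: -0.0001
```

```bash
python3 - <<'E'
from h import *
tgt([.131,0,.049])
S=snap('scene');D=snap('side')
m=tri([ray(S,[287.6,210.2]),ray(D,[265.1,202.9])]);g=tri([ray(S,[284.4,194.6]),ray(D,[271.8,195.2])])
inv=lambda p:(Rr(V[3]).inv().apply(p-V[:3])*1000).round(1)
print(inv(m),inv(g), 'model mouth 50.3,0,78.3 grip 25.7,0,109.8')
E
```

```text
t 7.05 pos [ 0.6112 -0.0401  0.1148] inramp [133.   -3.2  50.2] q [-0.16  0.64 -0.07  0.98 -0.05  2.76] F [16.4  4.4 -6.3]
turn [-0.75  0.   -0.2 ] shift cm [-0.32  0.2   0.12]
[58.7 -0.4 78.6] [ 31.2   3.6 118.7] model mouth 50.3,0,78.3 grip 25.7,0,109.8
```

Seated: the TCP stalls at x = 133 mm while the force rises to 16 N. Retreating.

>>> apply_moves(
  increments=[
    [[0, 0, 0, 0, -0.5, 0, -1], [0, 0, 0, 0, -1.5, 0, -1], [0, 0, 0, 0, -3, 0, -1], [0, 0, 0, 0, -4.5, -0.5, -1], [0, 0, 0, 0, -5.5, -2.5, -1], [0, 0, 0, 0, -6, -5.5, -1], [0, 0, 0, 0, -6, -9, -1], [0, 0, 0, 0, -6, -12.5, -1], [0, 0, 0, 0, -6, -16, -0.6], [0, 0, 0, 0, -5, -18.5, -0.2], [0, 0, 0, 0, -4, -20, 0.2], [0, 0, 0, 0, -3, -20, 0.5]],
  ],
)

```text
t: 8.15
position: [0.6615, -0.0287, 0.3109]
tool_rot: [0.054, 0.778, -0.624, -0.042]
force: [0.2, 0.1, 0.0]
grip_width: 0.0482
```

```bash
python3 -c "
from h import *
tgt([-.027,0,.200],-38)"
```

```text
t 8.15 pos [ 0.6615 -0.0287  0.3109] inramp [156.7  -3.2 251.6] q [-0.13  0.64  0.43  1.5  -0.05  2.79] F [0.2 0.1 0. ]
turn [37.85 -0.14 -0.19] shift cm [-0.25 18.39  5.11]
```

>>> apply_moves(
  increments=[
    [[2, 0, 0, 0, 1, 0, 0.7], [6, 0, 0, 0, 2.8, 0, 1], [10, 0, 0, -0.1, 4.8, 0, 1], [14, 0, 0, -0.1, 6.8, 0, 1], [18, 0, 0, -0.1, 8.8, 0, 1], [22, 0, 0, -0.2, 10.8, 0.5, 1], [26, 0, 0, -0.2, 12.8, 1.5, 1], [30, -0.1, -0.1, -0.2, 14.8, 2.5, 1], [34, -0.1, -0.1, -0.3, 16.5, 3.5, 1], [37, -0.1, -0.2, -0.3, 17.7, 4.5, 1], [37.8, -0.1, -0.2, -0.3, 18.2, 5, 1], [37.8, -0.1, -0.2, -0.3, 18.4, 5.1, 1]],
  ],
)

```text
t: 9.15
position: [0.4715, -0.0659, 0.2799]
tool_rot: [-0.2, 0.754, -0.605, 0.158]
force: [-0.6, 0.4, -0.7]
grip_width: 0.0852
```

```bash
python3 - <<'E'
from h import *
tgt([-.027,0,.200],-38)
W=snap('wrist','w3')
for q in ['ramp','cradle_nose','sleeve_mouth','handle_grip']:
  print(q,[(round(d['conf'],2),np.round(d['at'],1).tolist()) for d in models.place_of(q,'wrist')][:2])
a=np.array([-np.sin(np.radians(38)),0,np.cos(np.radians(38))])
for mx in (.0503,.0587):
  m=np.array([mx,0,.0783])
  print(mx,'mouth',proj(W,w(m))[0].round(1),'grip',proj(W,w(m+.04*a))[0].round(1),'end',proj(W,w(m+.066*a))[0].round(1))
S=snap('scene');D=snap('side')
for q in ['sleeve_mouth','handle_grip']:
  for n in('scene','side'):
    print(q,n,[(round(d['conf'],2),np.round(d['at'],1).tolist()) for d in models.place_of(q,n)][:4])
E
```

```text
t 9.15 pos [ 0.4715 -0.0659  0.2799] inramp [-30.6   2.5 193.9] q [-0.49 -0.12 -0.76  0.53  0.33  2.5 ] F [-0.6  0.4 -0.7]
turn [ 0.5   0.12 -0.24] shift cm [ 0.25 -0.66 -0.26]
ramp [(0.75, [278.9, 290.7])]
cradle_nose [(0.77, [276.5, 286.9])]
sleeve_mouth [(0.6, [277.6, 199.1])]
handle_grip [(0.85, [7.1, 173.2]), (0.67, [277.7, 216.0])]
0.0503 mouth [277.6 209.4] grip [278.4 230.1] end [279.  247.5]
0.0587 mouth [277.5 198.7] grip [278.3 217.5] end [278.9 233.2]
sleeve_mouth scene [(0.93, [226.9, 210.2]), (0.79, [284.7, 209.1]), (0.6, [382.2, 206.2]), (0.6, [197.3, 311.0])]
sleeve_mouth side [(0.93, [172.0, 324.4]), (0.78, [354.5, 244.1]), (0.68, [299.8, 147.1]), (0.61, [263.9, 200.9])]
handle_grip scene [(0.72, [218.2, 212.4]), (0.69, [373.4, 210.5]), (0.64, [287.1, 197.1]), (0.61, [209.9, 314.7])]
handle_grip side [(0.79, [273.5, 196.6]), (0.77, [289.3, 152.2]), (0.68, [286.5, 229.0]), (0.65, [361.5, 234.4])]
```

View pics/w3.png

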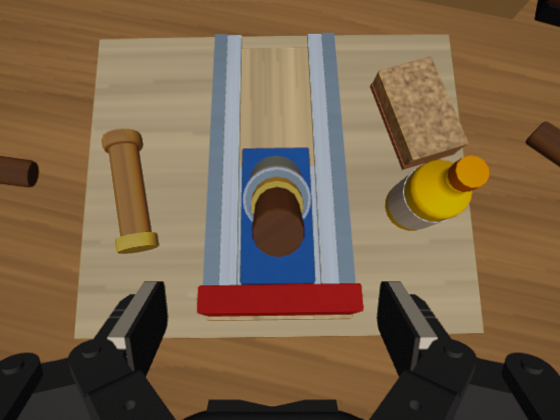

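Wrist view: handle end at (278,229), sleeve mouth at about (277,197), matching the prediction for the mouth at x ≈ 59 mm (cradle at the stop). The red stop is at row 300. Next I move to near pre-grasp and let it settle.

```bash
python3 -c "
from h import *
print(readout.sense()['dq'].round(3))
tgt([-.003,0,.157],-38)"
```

```text
[-0.003 -0.004 -0.005 -0.001 -0.    -0.   ]
t 9.7 pos [ 0.4759 -0.0665  0.2828] inramp [-26.9   1.  197.3] q [-0.49 -0.12 -0.76  0.53  0.33  2.5 ] F [-0.  -0.1  0.1]
turn [ 0.29  0.07 -0.02] shift cm [0.11 0.58 4.65]
```

>>> apply_moves(
  increments=[
    [[0, 0, 0, 0, 0.1, 0.5, 1], [0.1, 0, 0, 0, 0.2, 1.4, 1], [0.2, 0, 0, 0.1, 0.3, 2.4, 1], [0.3, 0, 0, 0.1, 0.5, 3.4, 1], [0.3, 0, 0, 0.1, 0.6, 4.2, 1], [0.3, 0, 0, 0.1, 0.6, 4.6, 1], [0.3, 0, 0, 0.1, 0.6, 4.6, 1], [0.3, 0, 0, 0.1, 0.6, 4.6, 1]],
  ],
)

```text
t: 10.37
position: [0.4929, -0.0635, 0.2397]
tool_rot: [-0.203, 0.755, -0.603, 0.161]
force: [0.3, -0.1, -0.2]
grip_width: 0.0853
```

```bash
python3 - <<'E'
from h import *
W=snap('wrist','w4')
tgt([.028,0,.1177],-38)
for q in ['sleeve_mouth','handle_grip']:
  print(q,[(round(d['conf'],2),np.round(d['at'],1).tolist()) for d in models.place_of(q,'wrist')][:2])
a=np.array([-np.sin(np.radians(38)),0,np.cos(np.radians(38))])
m=np.array([.0587,0,.0783])
print('mouth',proj(W,w(m))[0].round(1),'grip',proj(W,w(m+.04*a))[0].round(1),'end',proj(W,w(m+.066*a))[0].round(1))
# line of tool approach: where grasp point travels
s=readout.sense();T=R.from_quat(s['tool_rot'][[1,2,3,0]])
for d in(.006,.03,.06,.1):print(d,proj(W,s['position']+T.apply([0,0,d]))[0].round(1))
for d in models.silhouettes('handle','wrist')[:2]:
  print(d['conf'],np.round(d['bbox'],1))
E
```

```text
t 10.4167 pos [ 0.4931 -0.0636  0.2401] inramp [-3.700e+00 -1.000e-01  1.575e+02] q [-0.46 -0.04 -0.81  0.38  0.32  2.53] F [-0.2  0.4 -0.3]
turn [-0.03  0.05 -0.04] shift cm [-0.   -0.05  5.09]
sleeve_mouth [(0.58, [275.7, 221.6])]
handle_grip [(0.61, [275.5, 244.6])]
mouth [274.3 219.6] grip [274.7 245.9] end [275.  269.4]
0.006 [276.1 305.7]
0.03 [275.5 275.2]
0.06 [275.1 247.1]
0.1 [274.6 220.4]
0.98 [274.  245.2  68.6 106.9]
0.57 [  3.6 184.9   7.2  26.1]
```

View pics/w4.png

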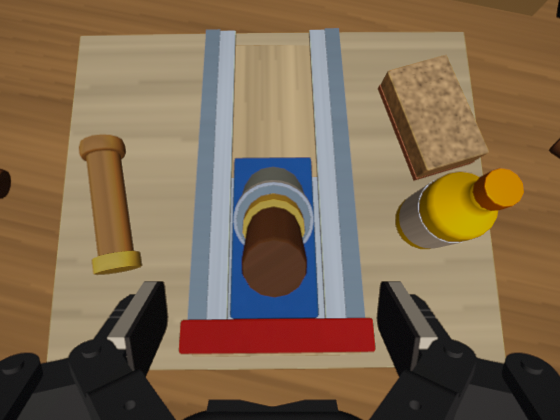

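Handle end at (274,266), with the tool axis passing through it. Descending along the axis and closing.

>>> apply_moves(
  increments=[
    [[0, 0, 0, 0, -0.05, 0.6, 1], [0, 0, 0, 0, -0.05, 1.6, 1], [0, 0, 0, 0, -0.05, 2.6, 1], [0, 0, 0, 0, -0.05, 3.6, 1], [0, 0, 0, 0, -0.05, 4.5, 1], [0, 0, 0, 0, -0.05, 5.0, 1], [0, 0, 0, 0, -0.05, 5.1, 0.6], [0, 0, 0, 0, -0.05, 5.1, 0.2], [0, 0, 0, 0, -0.05, 5.1, -0.2], [0, 0, 0, 0, -0.05, 5.1, -0.5], [0, 0, 0, 0, -0.05, 5.1, -1], [0, 0, 0, 0, -0.05, 5.1, -1]],
  ],
  grip_force=60,
)

```text
t: 11.57
position: [0.5185, -0.0583, 0.1966]
tool_rot: [-0.203, 0.754, -0.603, 0.162]
force: [-1.7, -2.3, 2.0]
grip_width: 0.0311
```

>>> apply_moves(
  increments=[
    [[0, 0, 0, 0, 0, 0, -1], [0, 0, 0, 0, 0, 0, -1], [0, 0, 0, 0, 0, 0, -1], [0, 0, 0, 0, 0, 0, -1]],
  ],
)

```text
t: 11.9
position: [0.5185, -0.0583, 0.1965]
tool_rot: [-0.203, 0.754, -0.603, 0.162]
force: [-3.2, -2.4, 6.1]
grip_width: 0.0308
```

```bash
python3 - <<'E'
from h import *
W=snap('wrist','w5')
tgt([.028,0,.1177],-38)
s=readout.sense();T=R.from_quat(s['tool_rot'][[1,2,3,0]]);print('F tool',T.inv().apply(s['force']).round(1),s['ft_torque'].round(2),s['grip_width'])
E
```

```text
t 11.95 pos [ 0.5185 -0.0583  0.1965] inramp [ 28.1  -0.5 118. ] q [-0.42  0.07 -0.84  0.23  0.3   2.57] F [-3.7 -3.1  5.2]
turn [-0.06 -0.01 -0.05] shift cm [-0.05  0.02  0.02]
F tool [ 2.2  1.1 -6.7] [-0.13  0.68 -0.04] 0.03058950018333382
```

View pics/w5.png

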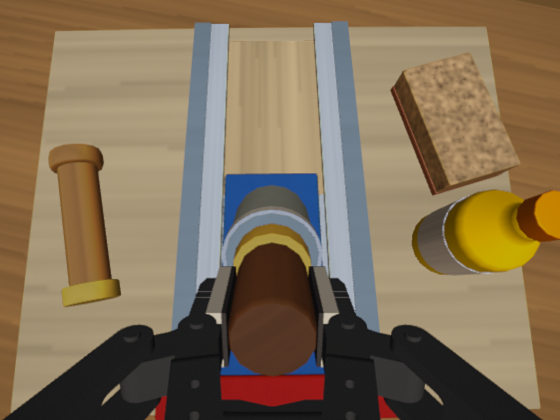

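Grip is good: pads on both sides of the dark grip at (220–325, 300), width 31 mm. Starting the tug.

>>> apply_moves(
  increments=[
    [[0, 0, 0, 0, 0, -0.1, -1], [0, 0, 0, 0, 0, -0.25, -1], [0, 0, 0, 0, 0, -0.4, -1], [0, 0, 0, 0, 0, -0.55, -1], [0, 0, 0, 0, 0, -0.7, -1], [0, 0, 0, 0, 0, -0.85, -1], [0, 0, 0, 0, 0, -1.0, -1], [0, 0, 0, 0, 0, -1.0, -1]],
  ],
)

```text
t: 12.62
position: [0.5133, -0.0591, 0.2047]
tool_rot: [-0.203, 0.755, -0.603, 0.161]
force: [4.9, -2.1, -4.8]
grip_width: 0.0302
```

```bash
cat >> h.py <<'E'
def tug():
    s=readout.sense();T=R.from_quat(s['tool_rot'][[1,2,3,0]])
    d=T.inv().apply(s['position']-np.array([.5185,-.0583,.1965]))*1000
    print('t',s['t'],'disp tool mm',d.round(2),'F tool',T.inv().apply(s['force']).round(1),'grip',round(s['grip_width'],4))
E
python3 -c "
from h import *
tug()"
```

```text
t 12.6167 disp tool mm [-0.35  0.43 -9.67] F tool [ 3.1 -1.4  6.3] grip 0.0302
```

>>> apply_moves(
  increments=[
    [[0, 0, 0, 0, 0, -0.15, -1], [0, 0, 0, 0, 0, -0.3, -1], [0, 0, 0, 0, 0, -0.45, -1], [0, 0, 0, 0, 0, -0.6, -1], [0, 0, 0, 0, 0, -0.75, -1], [0, 0, 0, 0, 0, -0.9, -1], [0, 0, 0, 0, 0, -1.0, -1], [0, 0, 0, 0, 0, -1.1, -1], [0, 0, 0, 0, 0, -1.15, -1], [0, 0, 0, 0, 0, -1.2, -1]],
  ],
)

```text
t: 13.45
position: [0.5074, -0.0604, 0.2145]
tool_rot: [-0.202, 0.755, -0.603, 0.161]
force: [7.8, -2.6, -10.7]
grip_width: 0.0307
```

```bash
python3 - <<'E'
from h import *
tug()
W=snap('wrist');S=snap('scene');D=snap('side')
c=lambda s,x0,y0,x1,y1:cv2.resize(s['color'][y0:y1,x0:x1,::-1],(400,400),interpolation=cv2.INTER_CUBIC)
cv2.imwrite('pics/c6.png',np.hstack([c(W,200,150,350,300),c(D,235,160,305,230)]))
E
```

```text
t 13.45 disp tool mm [ -0.44   0.72 -21.25] F tool [ 4.2 -0.8 12.7] grip 0.0307
```

View pics/c6.png

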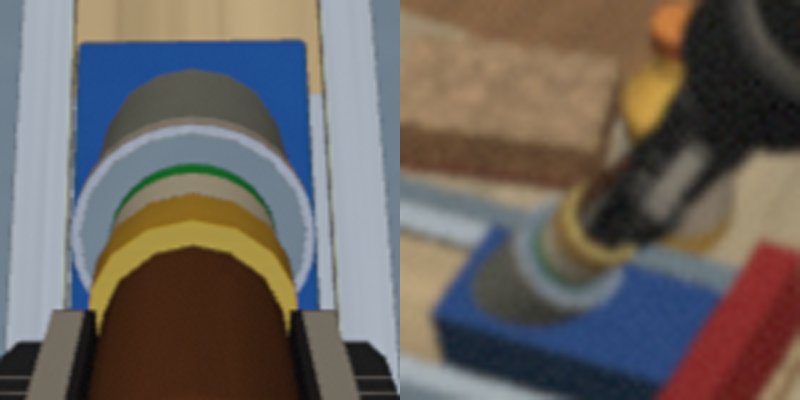

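Green shows at the sleeve's mouth, with white then brass above it and no red (left crop, (195,180)). The force of 12.7 N agrees with about 19–20 mm. Holding.

>>> apply_moves(
  increments=[
    [[0, 0, 0, 0, 0, 0, -1], [0, 0, 0, 0, 0, 0, -1], [0, 0, 0, 0, 0, 0, -1], [0, 0, 0, 0, 0, 0, -1], [0, 0, 0, 0, 0, 0, -1], [0, 0, 0, 0, 0, 0, -1], [0, 0, 0, 0, 0, 0, -1], [0, 0, 0, 0, 0, 0, -1], [0, 0, 0, 0, 0, 0, -1], [0, 0, 0, 0, 0, 0, -1], [0, 0, 0, 0, 0, 0, -1], [0, 0, 0, 0, 0, 0, -1]],
  ],
)

```text
t: 14.6
position: [0.5075, -0.0603, 0.2145]
tool_rot: [-0.202, 0.755, -0.603, 0.161]
force: [7.5, -2.6, -9.7]
grip_width: 0.0307
```

>>> apply_moves(
  increments=[
    [[0, 0, 0, 0, 0, 0, -1], [0, 0, 0, 0, 0, 0, -1], [0, 0, 0, 0, 0, 0, -1], [0, 0, 0, 0, 0, 0, -1], [0, 0, 0, 0, 0, 0, -1], [0, 0, 0, 0, 0, 0, -1], [0, 0, 0, 0, 0, 0, -1], [0, 0, 0, 0, 0, 0, -1], [0, 0, 0, 0, 0, 0, -1], [0, 0, 0, 0, 0, 0, -1]],
  ],
)

```text
t: 15.43
position: [0.5075, -0.0603, 0.2145]
tool_rot: [-0.202, 0.755, -0.603, 0.161]
force: [8.0, -1.2, -10.3]
grip_width: 0.0308
```

```bash
python3 -c "
from h import *
tug()"
```

```text
t 15.4333 disp tool mm [ -0.45   0.66 -21.2 ] F tool [ 2.9 -1.4 12.7] grip 0.0308
```

>>> apply_moves(
  increments=[
    [[0, 0, 0, 0, 0, 0.03, -1], [0, 0, 0, 0, 0, 0.1, -1], [0, 0, 0, 0, 0, 0.2, -1], [0, 0, 0, 0, 0, 0.3, -1], [0, 0, 0, 0, 0, 0.42, -1], [0, 0, 0, 0, 0, 0.54, -1], [0, 0, 0, 0, 0, 0.66, -1], [0, 0, 0, 0, 0, 0.78, -1], [0, 0, 0, 0, 0, 0.9, -1], [0, 0, 0, 0, 0, 1.02, -1], [0, 0, 0, 0, 0, 1.14, -1], [0, 0, 0, 0, 0, 1.26, -1]],
  ],
)

```text
t: 16.43
position: [0.5138, -0.059, 0.204]
tool_rot: [-0.203, 0.755, -0.603, 0.161]
force: [4.4, -2.0, -4.8]
grip_width: 0.0308
```

>>> apply_moves(
  increments=[
    [[0, 0, 0, 0, 0, 0.12, -1], [0, 0, 0, 0, 0, 0.24, -1], [0, 0, 0, 0, 0, 0.36, -1], [0, 0, 0, 0, 0, 0.48, -1], [0, 0, 0, 0, 0, 0.58, -1], [0, 0, 0, 0, 0, 0.68, -1], [0, 0, 0, 0, 0, 0.78, -1], [0, 0, 0, 0, 0, 0.86, -1], [0, 0, 0, 0, 0, 0.94, -1], [0, 0, 0, 0, 0, 0.94, -1], [0, 0, 0, 0, 0, 0.94, -1]],
  ],
)

```text
t: 17.35
position: [0.5185, -0.0583, 0.1966]
tool_rot: [-0.203, 0.754, -0.603, 0.162]
force: [-1.4, -4.2, 4.8]
grip_width: 0.0308
```

```bash
python3 -c "
from h import *
tug()"
```

```text
t 17.35 disp tool mm [-0.05 -0.02 -0.11] F tool [ 3.8 -0.4 -5.3] grip 0.0308
```

Home again, pressing lightly. Releasing and withdrawing along the axis.

>>> apply_moves(
  increments=[
    [[0, 0, 0, 0, 0, 0, -0.2], [0, 0, 0, 0, 0, 0, 0.2], [0, 0, 0, 0, 0, 0, 0.6], [0, 0, 0, 0, 0, 0, 1], [0, 0, 0, 0, 0, 0, 1], [0, 0, 0, 0, 0, -1, 1], [0, 0, 0, 0, 0, -2.5, 1], [0, 0, 0, 0, 0, -4.5, 1], [0, 0, 0, 0, 0, -6.5, 1], [0, 0, 0, 0, 0, -8.5, 1], [0, 0, 0, 0, 0, -9.8, 1], [0, 0, 0, 0, 0, -10.2, 1]],
  ],
)

```text
t: 18.35
position: [0.4686, -0.0695, 0.2862]
tool_rot: [-0.203, 0.754, -0.603, 0.162]
force: [1.3, -0.4, 0.7]
grip_width: 0.0854
```

```bash
python3 - <<'E'
from h import *
tug()
W=snap('wrist');S=snap('scene');D=snap('side')
c=lambda s,x0,y0,x1,y1:cv2.resize(s['color'][y0:y1,x0:x1,::-1],(400,400),interpolation=cv2.INTER_CUBIC)
cv2.imwrite('pics/c7.png',np.hstack([c(W,180,140,380,340),c(D,235,160,325,250)]))
E
```

```text
t 18.35 disp tool mm [  -0.     -0.75 -103.24] F tool [ 0.7 -1.4  0. ] grip 0.0854
```

View pics/c7.png

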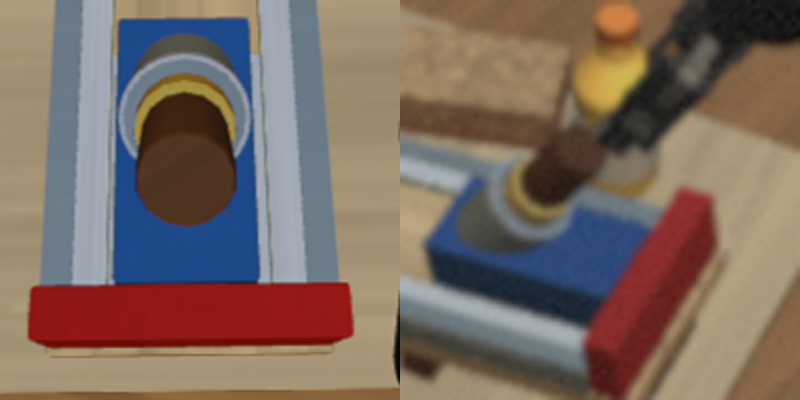

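```bash
python3 - <<'E'
from h import *
W=snap('wrist','w8');Ri=Rr(V[3]).inv()
c,_=ray(W,[280,210]);print('cam ramp mm',(Ri.apply(c-V[:3])*1000).round())
im=W['color'].astype(int)
def at(px,z):
  c,d=ray(W,px);c=Ri.apply(c-V[:3]);d=Ri.apply(d);return ((c+d*(z-c[2])/d[2])*1000).round(1)
for col in (245,250,300,305):
  p=im[:,col];blue=np.where((p[:,2]>p[:,0]+60)&(p[:,2]>p[:,1]+30))[0];red=np.where((p[:,0]>p[:,1]+80)&(p[:,0]>p[:,2]+80)&(np.arange(420)>250))[0]
  print(col,blue.min(),blue.max(),red.min(),at([col,blue.min()-.5],.048),at([col,blue.max()+.5],.048),at([col,red.min()-.5],.046), p[blue.max()-1:red.min()+2].tolist())
E
```

```text
cam ramp mm [-43.   1. 339.]
245 149 280 282 [116.8  25.2  48. ] [ 0.5 22.5 48. ] [ 0.  22.7 46. ] [[26, 72, 136], [22, 61, 110], [47, 38, 66], [135, 21, 23], [143, 19, 14]]
250 149 280 282 [116.8  20.7  48. ] [ 0.5 18.6 48. ] [ 0.  18.7 46. ] [[29, 73, 136], [21, 60, 107], [50, 40, 66], [139, 21, 25], [145, 20, 15]]
300 148 279 282 [117.6 -23.6  48. ] [  1.2 -20.5  48. ] [ -0.1 -20.6  46. ] [[29, 73, 136], [27, 71, 132], [34, 51, 86], [97, 29, 39], [139, 19, 17], [149, 23, 20]]
305 166 279 281 [ 99.9 -27.5  48. ] [  1.2 -24.4  48. ] [  0.7 -24.6  46. ] [[29, 73, 136], [23, 69, 128], [46, 51, 85], [123, 23, 32], [142, 16, 13]]
```

```bash
python3 - <<'E'
import cv2
for n in('w3','w8'):
  im=cv2.imread(f'pics/{n}.png')[:,:,::-1].astype(int)
  for col in(255,300):
    p=im[:,col];b=[r for r in range(420) if p[r,2]>p[r,0]+60 and p[r,2]>p[r,1]+30];r=[i for i in range(250,420) if p[i,0]>p[i,1]+80 and p[i,0]>p[i,2]+80]
    print(n,col,b[0],b[-1],r[0],p[b[-1]-1:r[0]+2].tolist())
E
python3 -c "
from h import *
tgt([.19,0,.25],0)"
```

```text
w3 255 149 283 285 [[29, 74, 140], [22, 58, 103], [55, 33, 53], [133, 18, 19], [145, 20, 16]]
w3 300 148 282 284 [[29, 74, 137], [25, 70, 129], [50, 50, 84], [134, 24, 29], [144, 20, 16]]
w8 255 149 280 282 [[28, 74, 139], [21, 58, 103], [52, 41, 65], [140, 23, 25], [145, 22, 19]]
w8 300 148 279 282 [[29, 73, 136], [27, 71, 132], [34, 51, 86], [97, 29, 39], [139, 19, 17], [149, 23, 20]]
t 18.55 pos [ 0.4683 -0.069   0.2835] inramp [-34.8   0.2 196.9] q [-0.51 -0.14 -0.77  0.53  0.34  2.48] F [-0.5 -0.5 -0.8]
turn [-3.798e+01  1.000e-01 -3.000e-02] shift cm [ 1.000e-02 -2.099e+01  9.650e+00]
```

The nose-to-stop transition matches the picture taken right after the force-confirmed seating to within a pixel. The ferrule sits at the sleeve mouth with no white showing, and the gripper is clear. Handing in.

```bash
python3 -c "
from h import *
print(ctrl.sign_off(), readout.sense()['t'])"
```

```text
the job is handed in; nothing more can be done
the job is handed in; nothing more can be done
```

The job is done and handed in at about 18.6 s on the robot's clock, against the 54 s limit.

- **Push:** I pushed the blue cradle up the ramp until the tool stalled against the stop and the force along the ramp rose from 4 N to about 16 N.
- **Tug:** I gripped the handle along its axis and drew it about 21 mm at the tool. Allowing for the cradle's rise, that is roughly 19 mm of handle travel, and the force was 12.7 N. The one picture taken, at the start of the hold, showed green at the sleeve's mouth and no red.
- **Hold and ease:** The hold lasted about 2 s with the tool steady to 0.1 mm. I then eased the handle back over about 1.8 s until it pressed lightly home, and released it.

**Last checks:**
- The brass ferrule sits at the sleeve's mouth with no white showing.
- The gap between cradle and stop measures about 0.5 to 1 mm, which is at the camera's resolution. It looks the same, to within a pixel, as right after the push. I did not push it again after the tug.
- The gripper is open and about 10 cm clear of the handle.
- The arm kept clear of the spare handle, glue bottle and sanding block throughout. I did not measure their positions again at the end.

**Disagreement:** One two-camera estimate of the handle grip was about 9 mm off the model. I went by the close wrist view, and the grasp fitted: the gripper read 31 mm on the 32 mm grip.

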